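# Seat a sensor head in the free bayonet mount and hold it home

## Task

Take the sensor head out of its storage cup and fit it into whichever of the two bayonet mounts on the test block is not closed by the black blanking cover: lower its two pins through the mount's slots, push it in against the spring, and twist it clockwise (seen from above) a quarter turn to the stop. Finish while still gripping the head and pressing it down with its flange flush on the mount's collar (if it is let go the spring lifts it), and leave the tape roll and the dish of pins where they are.

Things in the scene. Friction and masses are not known exactly. Their poses are not given: they have to be found in the camera images.
- head: Loose upright sensor head, 74 mm tall, 0.1 to 0.2 kg, hanging in the cup. Origin: centre of the shank's lower end, z up. Shank 28 mm diameter, z 0 to 24, chamfered end; black flange 52 mm diameter, z 24 to 32; above it a flat grey grip tab 36 mm along x, 16 mm along y, z 32 to 74. A half turn about z leaves it the same.
- head_pins (a point): Centre of the head's steel cross pin, on its axis 10 mm above its origin: 6 mm thick, along the head's x, its ends stick out to 21 mm either side of the axis (the two bayonet pins, hidden under the flange; the tab lies along the same line).
- head_grip (a point): Point in the middle of the grip tab, on the head's axis, 56 mm above its origin, axes as the head's: grip here across the 16 mm, along the head's y.
- cup: Fixed plastic storage ring, outer diameter 66, inner 45, height 26 mm, origin under its centre. The head hangs in it by its flange, shank end 2 mm above the bench; lift straight up.
- block: Fixed aluminium test block, 130 mm along its x, 250 mm along its y, top 44 mm high; origin under its centre. It carries two identical upright bayonet mounts 60 mm either side of its centre along y (a at +y, b at -y): steel collars of about 62 mm outer diameter, flat tops 50 mm above the bench, 31 mm bore, two through slots 11 mm wide at the collar's block +y and -y sides.
- mount_a (a point): Centre of mount a's collar top; axes as the block's. Collar 6 mm thick, hollow beneath: the pins go down the slots (head x along block y) to below it, then turn only clockwise from above, a quarter turn to a hard stop (head x along block x). Flange flush on the collar = head origin 24 mm below this point.
- mount_b (a point): The same point of mount b.
- spring_a (a joint): Sprung brass plate in mount a: 0 = up, its top 12 mm below the collar top; grows in m as pressed down. The shank meets it when the flange is 12 mm above the collar; 0.012 = flange flush. 500 N/m plus 3 N preload, 9 N at flush. The pins clear the collar's underside past 0.007; let go after the twist, the head rises 5 mm.
- spring_b (a joint): The same plate of mount b.
- blank: Fixed black plastic blanking cover, 52 mm diameter, 12 mm high, lying on the collar of mount a or mount b: that mount is closed; use the other. Origin at the centre of its underside, at the collar's top.
- tape: Bystander: loose paper tape roll, 50 mm diameter, 22 mm high, between cup and block; origin under its centre.
- pin_dish: Bystander: loose round black dish of pins, 124 mm diameter, 30 mm high; origin under its centre.
Mind the look-alikes: they are no part of the job. What is shaped like the head but green, purple or yellow is not meant.

How it is judged:
On the way:
1. the head is pushed down in the free mount, pins still in line with the slots (((horizontal distance between head and mount_a below 0.005 m and z of head in the frame of mount_a below -0.018 m and angle between the x axis of head and the y axis of block, either way round below 0.35 rad) or (horizontal distance between head and mount_b below 0.005 m and z of head in the frame of mount_b below -0.018 m and angle between the x axis of head and the y axis of block, either way round below 0.35 rad))), for 0.05 s.
At the end, for the whole second after the job is handed in: The head sits in the open mount within 4 mm of its axis and within 0.09 rad of upright, turned to within 0.26 rad of the full quarter turn, pressed to within 2.5 mm of flush with the spring plate down by more than 9 mm, at rest, and the fingers still grip it with more than 3 N (((horizontal distance between head and mount_a below 0.004 m and z of head in the frame of mount_a below -0.0215 m and angle between the x axis of head and the x axis of block, either way round below 0.26 rad and value of joint spring_a above 0.009 m) or (horizontal distance between head and mount_b below 0.004 m and z of head in the frame of mount_b below -0.0215 m and angle between the x axis of head and the x axis of block, either way round below 0.26 rad and value of joint spring_b above 0.009 m)) and contact force between the fingers and head above 3 N and angle between head's own z axis and vertical below 0.09 rad and linear speed of head below 0.02 m/s); the arm keeps its last pose, push and grip.
It fails at once if the tape roll or the pin dish is shifted by more than 30 mm (distance of any of tape, pin_dish from where it was at the start of the episode above 0.03 m).
It also fails if it takes over 40 s, if anything falls off the work surface, if the arm or the gripper's body presses on something with over 40 N, if the wrist force passes 120 N, or if a joint passes its speed limit or range.

## Robot

A 6-joint arm with a two-finger parallel gripper is mounted at the origin on the work surface. World frame = base frame: x ahead of the robot, y to its left, z up, the work surface at z = 0. Lengths are in m, angles in rad, forces in N, time in s.
With the tool pointing down it reaches from about 0.3 to 0.775 m from the base axis. Payload 14.6 kg.
Tool frame: the origin (TCP) lies midway between the tips of the shut fingers; the grasp point (between the pads) lies 19 mm behind it; x points along the fingers, y is the direction in which the jaws open and shut, and the axes are right-handed (so a half turn about x gives the same grasp; the last joint's range is limited). The gripper opens to 94 mm and grips with 3 to 60 N. Pads are 16 mm wide; open, the fingers measure 119 mm over their backs; the gripper's body (75 mm by 177 mm) begins 78 mm behind the grasp point.
Start: joints at [1.212, 0.3, 1.521, -0, 1.321, -0.067], TCP at [0.158, 0.527, 0.182] pointing down, gripper open.
Joint ranges: [-3.03, 3.03], [-0.79, 2.21], [0.23, 2.52], [-1.04, 4.18], [0, 3.07], [-2.55, 2.55]. Speed limits (rad/s): [2.22, 2.22, 2.57, 3.14, 3.14, 3.14].

## Interface

Orientations are given as a rotation vector (axis times angle).
In Python, from station import manip, imaging, job gives the robot as it stands. The module is installed in compiled form; this text tells all that it offers.
- The arm moves only by the tool step_arm, never from a script. Its argument "motion" is one flat list of numbers, 7 for each row, row after row: the shift along the tool's x, y, z in mm, then the turn, a rotation vector about the tool's x, y, z in rad, then the finger opening in mm, from 0 to 94. In form: [dx, dy, dz, rx, ry, rz, jaw, dx, dy, dz, rx, ry, rz, jaw, ...]. A call has exactly 10 rows; each row shifts and turns the commanded pose from where the row before left it, along the tool's axes as they then stand; what a row does not reach is not made up. A row lasts 1/8 s, in which the tool goes at most 62.5 mm and 10.7 degrees, less where a joint would pass 70% of its speed; a pose out of reach is approached as far as the arm can. A call with a gripper value outside its range is refused whole. The fingers move at their own pace and stop on an object; "newtons" is the grip in N (left out, the last holds). Time passes only in rows, so rows that do not move let the fingers close, or fill a call up. It gives the time, the measured TCP pose, the force and the opening at its end, in the units of the state.
- manip.get_state(): the state, without advancing time (a new reading comes with each control period).
- imaging.get_image(name): name is "scene" or "top" or "wrist"; returns a dict with "image" (384x512x3 uint8, red, green, blue), "range_z" (384x512 float32, m along the optical axis (not along the pixel's ray), 0 where there is no reading), "camera_matrix" (3x3 intrinsics, pixels), "origin" and "orientation" of the camera in the world; the wrist camera has in their place "mount" (4x4, takes a point from camera to tool coordinates, whose origin is the TCP and whose axes are the tool frame's). Camera axes: x right, y down, z forward; pixel columns grow to the right and rows downward; lengths in m; the calibration is good to about 2 mm. A picture is of the moment at which its call begins: read the wrist's pose just before it.
- job.hand_in(): hands the job in, once; it reports no verdict.
The state is a dict: "t": time; "joint_positions": joint angles; "joint_vel": joint speeds; "joint_efforts": joint torques, N m; "tool_pos": TCP position; "ee_rot": TCP orientation; "wrist_force": force on the tool from outside, world axes, zero at the start; "ft_torque": the same for the moment, N m; "grip_width": finger opening in m.
Only numpy, scipy, OpenCV 4.12 (cv2) and the standard library are available. Lean on these libraries where they do the work, as an engineer would, in place of code of your own. Each camera call takes 0.05 s, during which the arm holds its last target. There are 200 camera calls.

## Working session

There is one attempt and no reset: what is moved stays moved. The work goes in short steps, Python scripts to look and compute and a tool call to move; the robot and the scene stay as the last step left them, time stands still between calls to the robot, and variables do not carry over. Pictures are saved under pics/ and viewed, about 8 in all and at most 12, crops included, and the job is handed in when it is done.

Besides the shell and the picture viewer there is one more tool, called after ">>>" as name(argument=value, ...) on one line, values as JSON. step_arm: Moves the arm, as the interface text tells. Its arguments: {"type":"object","properties":{"motion":{"type":"array"},"newtons":{"type":"number"}},"required":["motion"]}

```bash
mkdir -p pics; cat > h.py <<'E'
import numpy as np, cv2
from scipy.spatial.transform import Rotation as R
from station import manip, imaging, job
def grab(n):
    s=manip.get_state(); d=imaging.get_image(n)
    K=np.array(d["camera_matrix"])
    if n=="wrist":
        M=np.array(d["mount"]); T=np.eye(4); T[:3,:3]=R.from_rotvec(s["ee_rot"]).as_matrix(); T[:3,3]=s["tool_pos"]; C=T@M
    else:
        C=np.eye(4); o=np.array(d["orientation"]); C[:3,:3]=o if o.shape==(3,3) else R.from_rotvec(o).as_matrix(); C[:3,3]=d["origin"]
    return d["image"],np.array(d["range_z"]),K,C
def ray(px,K,C,z):
    px=np.atleast_2d(px).astype(float); v=np.c_[(px[:,0]-K[0,2])/K[0,0],(px[:,1]-K[1,2])/K[1,1],np.ones(len(px))]@C[:3,:3].T
    return C[:3,3]+v*((z-C[2,3])/v[:,2])[:,None]
def cloud(D,K,C):
    v,u=np.indices(D.shape); P=np.stack([(u-K[0,2])/K[0,0]*D,(v-K[1,2])/K[1,1]*D,D],-1)
    return P@C[:3,:3].T+C[:3,3]
def save(n,im): cv2.imwrite("pics/"+n+".png",cv2.cvtColor(im,cv2.COLOR_RGB2BGR))
E
python3 - <<'E'
from h import *
s=manip.get_state(); print(s)
im,D,K,C=grab("top"); save("top",cv2.resize(im,(800,600))); np.savez("top.npz",im=im,D=D,K=K,C=C); print(K,C)
d=imaging.get_image("scene");print(d["orientation"])
E
```

```text
{'t': 0.0, 'joint_positions': array([ 1.21241251e+00,  3.00458322e-01,  1.52158495e+00, -6.65131835e-06,
        1.32068777e+00, -6.66005792e-02]), 'joint_vel': array([-0.00109534,  0.002025  ,  0.00063455,  0.00092243, -0.00182511,
       -0.00016408]), 'joint_efforts': array([ 8.42059144e-04, -5.31795073e+01, -3.52744532e+01,  7.08994735e-02,
        2.43010547e-02, -7.59577097e-05]), 'tool_pos': array([0.1581168 , 0.52648053, 0.18099172]), 'ee_rot': array([ 0.22814753,  1.55887035, -0.22990276]), 'wrist_force': array([ 0.00823114,  0.4860614 , -0.64216562]), 'ft_torque': array([-0.00481513,  0.01595961,  0.00568128]), 'grip_width': 0.0935947119588246}
[[356.78771753   0.         248.72451309]
 [  0.         356.78771753 190.63312443]
 [  0.           0.           1.        ]] [[ 0.02356054 -0.99853609  0.04868868  0.52338426]
 [-0.99970232 -0.0238409  -0.00518548 -0.07187979]
 [ 0.00633867 -0.04855201 -0.99880054  0.85656845]
 [ 0.          0.          0.          1.        ]]
[-1.32731195 -2.19157647  0.9435847 ]
```

View pics/top.png

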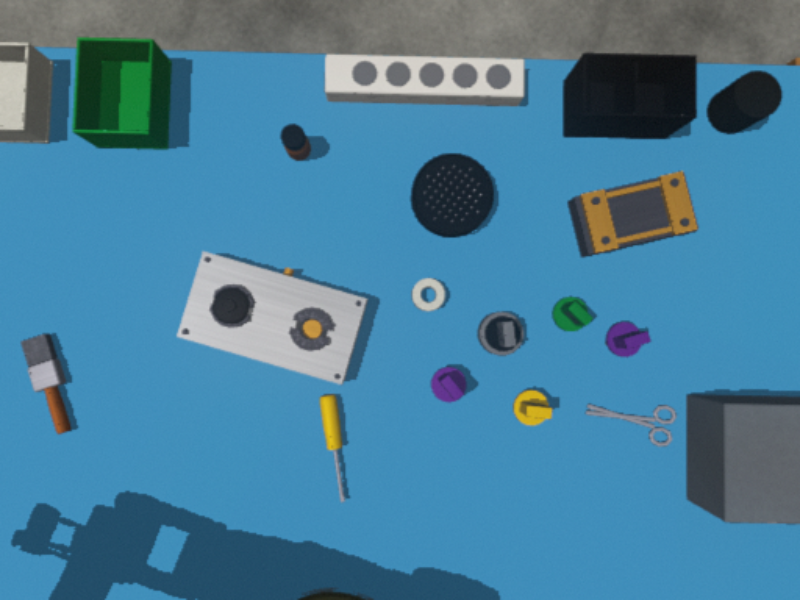

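The top view (800x600 px) shows the grey head in its cup at (503,333) and the block at (272,317). The blank closes the left mount (232,305), and the open mount with the brass plate is at (313,328). The tape is at (429,294) and the dish at (452,195). Next I'll work out positions.

```bash
python3 - <<'E'
from h import *
z=np.load("top.npz"); im,D,K,C=[z[k] for k in("im","D","K","C")]
P=cloud(D,K,C); s=512/800
for n,c in dict(head=(503,333),mount=(313,328),blank=(232,305),tape=(429,294),dish=(452,195),g=(572,314),p1=(450,384),ye=(533,408)).items():
    print(n,ray(np.array(c)*s,K,C,.03 if n!="mount" else .05)[0].round(3))
# tab top: z near .076
X=P.reshape(-1,3); 
c=ray(np.array((503,333))*s,K,C,.05)[0]
m=(np.hypot(*(X[:,:2]-c[:2]).T)<.045)&(X[:,2]>.06)&(D.ravel()>0)
r=cv2.minAreaRect((X[m][:,:2]*1000).astype(np.float32)); print("tab",m.sum(),X[m].mean(0).round(4),r)
c=ray(np.array((272,317))*s,K,C,.044)[0]
m=(np.hypot(*(X[:,:2]-c[:2]).T)<.16)&(X[:,2]>.036)&(X[:,2]<.075)
r=cv2.minAreaRect((X[m][:,:2]*1000).astype(np.float32)); print("block",m.sum(),r)
hsv=cv2.cvtColor(im,cv2.COLOR_RGB2HSV)
m=cv2.inRange(hsv,(10,120,100),(28,255,255)); m[:,:185]=0;m[:,216:]=0;m[:195]=0;m[225:]=0
v,u=np.nonzero(m); print("brass",len(u),ray([(u.mean(),v.mean())],K,C,.038))
E
```

```text
head [ 0.516 -0.247  0.03 ]
mount [0.517 0.032 0.05 ]
blank [0.548 0.155 0.03 ]
tape [ 0.571 -0.136  0.03 ]
dish [ 0.72  -0.167  0.03 ]
g [ 0.546 -0.349  0.03 ]
p1 [ 0.439 -0.17   0.03 ]
ye [ 0.406 -0.293  0.03 ]
tab 143 [ 0.516  -0.2433  0.0745] ((516.0966186523438, -244.75502014160156), (35.79969024658203, 17.085905075073242), 7.78511905670166)
block 6212 ((531.4987182617188, 94.75439453125), (250.85255432128906, 130.22096252441406), 75.08902740478516)
brass 113 [[0.5159001 0.035611  0.038    ]]
```

```bash
cat >> h.py <<'E'
def delta(p,n=1,mat=None):
    "world target -> tool-axis shift in mm"
    s=manip.get_state(); M=R.from_rotvec(s["ee_rot"]).as_matrix()
    d=M.T@(np.array(p)-s["tool_pos"])*1000
    print("shift mm",d.round(1),"tool y heading deg",np.degrees(np.arctan2(M[1,1],M[0,1])).round(2),"x axis",M[:,0].round(4),"pos",s["tool_pos"].round(4),"q",s["joint_positions"].round(2))
E
python3 - <<'E'
from h import *
delta([.5,.1,.18]); delta([.516,-.245,.18])
s=manip.get_state(); M=R.from_rotvec(s["ee_rot"]).as_matrix();print(M)
d=imaging.get_image("wrist");print(np.array(d["mount"]))
E
```

```text
shift mm [   1.3 -310.1  450.1] tool y heading deg 73.28 x axis [-3.e-04 -1.e-03 -1.e+00] pos [0.1581 0.5265 0.181 ] q [ 1.21  0.3   1.52 -0.    1.32 -0.07]
shift mm [   1.7 -636.   564.7] tool y heading deg 73.28 x axis [-3.e-04 -1.e-03 -1.e+00] pos [0.1581 0.5265 0.181 ] q [ 1.21  0.3   1.52 -0.    1.32 -0.07]
[[-3.37368256e-04  2.87649308e-01  9.57735747e-01]
 [-9.84562370e-04  9.57735242e-01 -2.87649503e-01]
 [-9.99999458e-01 -1.03999439e-03 -3.99007847e-05]]
[[ 9.02654011e-05 -2.67368163e-01  9.63594447e-01 -2.04441860e-01]
 [ 9.99999780e-01 -6.09368871e-04 -2.62757032e-04 -3.97338035e-04]
 [ 6.57437325e-04  9.63594258e-01  2.67368049e-01 -7.75755696e-02]
 [ 0.00000000e+00  0.00000000e+00  0.00000000e+00  1.00000000e+00]]
```

>>> step_arm(motion=[0,-30,28,0,0,0,94,0,-40,35,0,0,0,94,0,-40,35,0,0,0,94,0,-40,35,0,0,0,94,0,-40,35,0,0,0,94,0,-40,35,0,0,0,94,0,-40,35,0,0,0,94,0,-40,35,0,0,0,94,0,-40,35,0,0,0,94,0,-40,35,0,0,0,94])

```text
t: 1.4
tool_pos: [0.3749, 0.0528, 0.1817]
ee_rot: [0.229, 1.558, -0.229]
wrist_force: [0.3, 1.6, -0.0]
grip_width: 0.094
```

>>> step_arm(motion=[0,-40,35,0,0,0,94,0,-40,35,0,0,0,94,0,-40,35,0,0,0,94,0,-40,35,0,0,0,94,0,-40,35,0,0,0,94,0,-40,33,0,0,0,70,0,-6,0,0.15,0,0,70,0,0,0,0.18,0,0,70,0,0,0,0.18,0,0,70,0,0,0,0.18,0,0,70])

```text
t: 2.65
tool_pos: [0.5028, -0.2408, 0.1813]
ee_rot: [0.77, 1.431, -0.77]
wrist_force: [-0.4, -0.1, -0.6]
grip_width: 0.0698
```

>>> step_arm(motion=[0,0,0,0.18,0,0,70,0,0,0,0.18,0,0,70,0,0,0,0.18,0,0,70,0,0,0,0.18,0,0,70,0,0,0,0.18,0,0,70,0,0,0,0.18,0,0,70,0,0,0,0.18,0,0,70,0,0,0,0.18,0,0,70,0,0,0,0.18,0,0,70,0,0,0,0.18,0,0,70])

```text
t: 3.9
tool_pos: [0.5029, -0.2408, 0.1813]
ee_rot: [2.029, 0.363, -2.029]
wrist_force: [-0.1, -0.3, 0.4]
grip_width: 0.0701
```

```bash
python3 - <<'E'
from h import *
delta([.516,-.245,.18])
im,D,K,C=grab("wrist"); save("w1",im); np.savez("w1.npz",im=im,D=D,K=K,C=C)
P=cloud(D,K,C); X=P.reshape(-1,3)
m=(np.hypot(X[:,0]-.516,X[:,1]+.245)<.04)&(X[:,2]>.068)&(X[:,2]<.09)&(D.ravel()>0)
print(m.sum(),np.median(X[m],0),cv2.minAreaRect((X[m][:,:2]*1000).astype(np.float32)))
print(cv2.boundingRect(m.reshape(D.shape).astype(np.uint8)))
E
```

```text
shift mm [  1.3   8.5 -10.9] tool y heading deg -69.73 x axis [-4.e-04  2.e-04 -1.e+00] pos [ 0.5029 -0.2408  0.1813] q [-0.51  0.32  1.5  -0.    1.33  0.7 ]
440 [ 0.51708114 -0.24355766  0.07720789] ((515.8970336914062, -243.94223022460938), (36.23137664794922, 16.028573989868164), 8.219802856445312)
(247, 153, 20, 33)
```

View pics/w1.png

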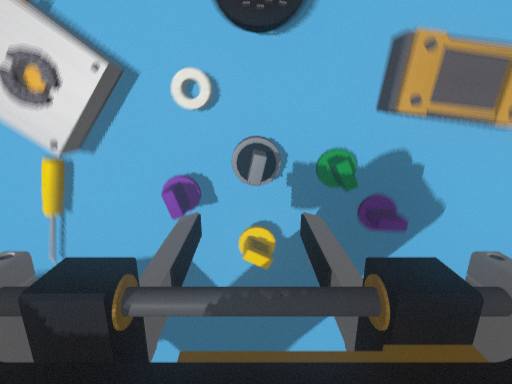

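The wrist view shows the grey head in its cup at (257,160), and its angle and position agree with the top view. Next I align, descend and grip.

>>> step_arm(motion=[0,8,-11,0,0,0,70,0,0,0,0.107,0,0,70,0,0,0,0.107,0,0,60,20,0,0,0,0,0,60,25,0,0,0,0,0,60,30,0,0,0,0,0,60,30,0,0,0,0,0,60,20,0,0,0,0,0,60,10,0,0,0,0,0,60,6,0,0,0,0,0,60])

```text
t: 5.2
tool_pos: [0.5162, -0.2446, 0.0405]
ee_rot: [2.145, 0.158, -2.145]
wrist_force: [0.2, 0.1, -1.1]
grip_width: 0.0599
```

>>> step_arm(motion=[0,0,0,0,0,0,60,0,0,0,0,0,0,35,0,0,0,0,0,0,15,0,0,0,0,0,0,5,0,0,0,0,0,0,5,0,0,0,0,0,0,5,0,0,0,0,0,0,5,0,0,0,0,0,0,5,0,0,0,0,0,0,5,0,0,0,0,0,0,5], newtons=40)

```text
t: 6.45
tool_pos: [0.5161, -0.2444, 0.0405]
ee_rot: [2.146, 0.157, -2.146]
wrist_force: [-0.3, 2.3, 1.2]
grip_width: 0.0159
```

```bash
python3 - <<'E'
from h import *
delta([.516,.0365,.19]); s=manip.get_state(); print(s["wrist_force"],s["ft_torque"],s["grip_width"])
E
```

```text
shift mm [-149.4 -278.   -40.7] tool y heading deg -81.65 x axis [-1.e-04  1.e-04 -1.e+00] pos [ 0.5161 -0.2444  0.0405] q [-0.51  0.5   1.6   0.    1.05  0.92]
[-0.2658081   2.31707395  1.1643962 ] [ 0.28134299  0.16731824 -0.01339396] 0.01590828840837238
```

>>> step_arm(motion=[-5,0,0,0,0,0,5,-10,0,0,0,0,0,5,-15,0,0,0,0,0,5,-20,0,0,0,0,0,5,-20,0,0,0,0,0,5,-20,0,0,0,0,0,5,-10,0,0,0,0,0,5,0,-20,0,0,0,0,5,0,-30,-5,0,0,0,5,0,-40,-6,0,0,0,5])

```text
t: 7.7
tool_pos: [0.5131, -0.1521, 0.1398]
ee_rot: [2.145, 0.157, -2.148]
wrist_force: [1.3, -0.3, -2.1]
grip_width: 0.0156
```

>>> step_arm(motion=[0,-40,-6,0,0,0,5,0,-40,-6,0,0,0,5,0,-40,-6,0,0,0,5,0,-38,-6,0,0,0,5,0,-30,-6,0,0,0,5,0,0,0,-0.165,0,0,5,0,0,0,-0.165,0,0,5,0,0,0,-0.165,0,0,5,0,0,0,-0.165,0,0,5,0,0,0,-0.165,0,0,5])

```text
t: 8.95
tool_pos: [0.5152, 0.0374, 0.1398]
ee_rot: [1.631, 0.868, -1.633]
wrist_force: [0.9, 0.8, -1.4]
grip_width: 0.0154
```

>>> step_arm(motion=[0,0,0,-0.165,0,0,5,0,0,0,-0.175,0,0,5,0,0,0,0,0,0,5,0,0,0,0,0,0,5,0,0,0,0,0,0,5,0,0,0,0,0,0,5,0,0,0,0,0,0,5,0,0,0,0,0,0,5,0,0,0,0,0,0,5,0,0,0,0,0,0,5])

```text
t: 10.2
tool_pos: [0.5163, 0.0365, 0.1406]
ee_rot: [1.398, 1.075, -1.398]
wrist_force: [0.6, 0.0, -0.6]
grip_width: 0.0156
```

```bash
python3 - <<'E'
from h import *
delta([.516,.0365,.12]); s=manip.get_state(); print(s["wrist_force"],s["grip_width"])
im,D,K,C=grab("wrist"); save("w2",im); np.savez("w2.npz",im=im,D=D,K=K,C=C)
im,D,K,C=grab("scene"); save("s2",im); np.savez("s2.npz",im=im,D=D,K=K,C=C)
E
```

```text
shift mm [20.6 -0.3  0.1] tool y heading deg -14.9 x axis [ 0.  0. -1.] pos [0.5163 0.0365 0.1406] q [-0.    0.27  1.66  0.    1.21  0.26]
[ 0.60623668  0.02135602 -0.5726346 ] 0.015597578759352752
```

View pics/w2.png

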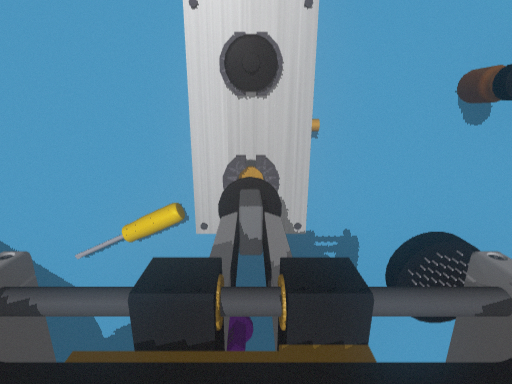

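View pics/s2.png

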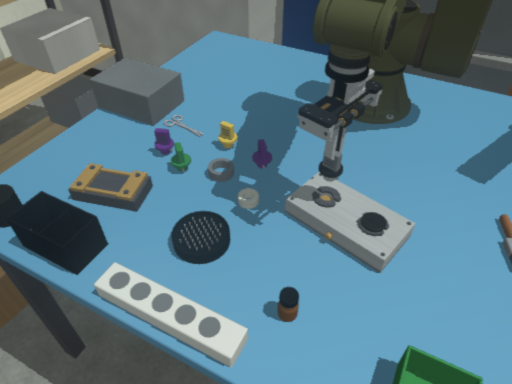

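The wrist view shows the held head (flange about (250,200)) with the open collar behind it at (250,178) and the blank at (251,64). The scene view shows the head above the open mount, with the bystanders undisturbed. Before inserting, I'll measure the flange-to-mount offset in this same view.

```bash
python3 - <<'E'
from h import *
from scipy.optimize import least_squares
z=np.load("w2.npz"); im,D,K,C=[z[k] for k in("im","D","K","C")]
s=manip.get_state(); M=R.from_rotvec(s["ee_rot"]).as_matrix(); X=cloud(D,K,C)
T=(X-s["tool_pos"])@M*1000; ok=D>0   # tool coords
def hist(sel): print(np.histogram(X[...,2][sel]*1000,bins=np.arange(0,180,4)))
def edge(name,m,zpl,r,lo,hi):
    m=cv2.morphologyEx(m.astype(np.uint8),cv2.MORPH_OPEN,np.ones((3,3)))
    c=max(cv2.findContours(m,0,cv2.CHAIN_APPROX_NONE)[0],key=len)[:,0]
    print(name,"bbox",cv2.boundingRect(c),len(c))
    w=(ray(c,K,C,zpl)-s["tool_pos"])@M*1000
    q=w[:,1:]
    f=lambda p:np.hypot(q[:,0]-p[0],q[:,1]-p[1])-r
    x0=np.array([q[:,0].mean(),q[:,1].max()-r])
    # outer arc only: robust
    for _ in range(6):
        a=np.degrees(np.arctan2(q[:,0]-x0[0],q[:,1]-x0[1])); k=(abs(a)<hi)&(abs(a)>=lo)&(abs(f(x0))<6)
        x0=least_squares(lambda p:f(p)[k],x0,loss="soft_l1").x
    print(name,"tool y,z mm",x0.round(2),k.sum(),"res",f(x0)[k].std().round(2))
    return x0
Z=X[...,2]
v,u=np.indices(D.shape)
edge("flange",ok&(Z>.112)&(Z<.142)&(v<225)&(v>150),.134,26,0,80)
edge("blank",ok&(Z>.0575)&(Z<.068)&(v<110),.062,26,0,180)
edge("collar",ok&(Z>.0478)&(Z<.055)&(v>130)&(v<205),.050,31,18,85)
b=ok&(Z>.038)&(T[...,2]>-30)&(T[...,2]<140)&(Z<.07)
c=T[b]; 
for lo in range(-20,140,20):
    k=(c[:,2]>lo)&(c[:,2]<lo+20); print(lo,c[k,1].min().round(1),c[k,1].max().round(1))
hist(ok&(v<225)&(v>150)&(u>215)&(u<285))
E
```

```text
flange bbox (218, 177, 64, 40) 211
flange tool y,z mm [ -0.54 -17.62] 74 res 3.16
blank bbox (225, 35, 52, 57) 184
blank tool y,z mm [-1.1000e-01 -1.1871e+02] 181 res 1.18
collar bbox (256, 156, 23, 34) 81
collar tool y,z mm [ 37.48 -25.38] 30 res 1.37
-20 -64.8 65.2
0 -64.9 65.2
20 -64.9 65.4
40 -64.8 65.3
60 -64.4 65.1Traceback (most recent call last):
  File "<stdin>", line 29, in <module>
    return umr_minimum(a, axis, None, out, keepdims, initial, where)
ValueError: zero-size array to reduction operation minimum which has no identity
```

```bash
python3 - <<'E'
from h import *
from scipy.optimize import least_squares
z=np.load("w2.npz"); im,D,K,C=[z[k] for k in("im","D","K","C")]
s=manip.get_state(); M=R.from_rotvec(s["ee_rot"]).as_matrix(); X=cloud(D,K,C); Z=X[...,2]; ok=D>0
v,u=np.indices(D.shape)
def edge(name,m,zpl,r,ymax,zlo,zhi,x0):
    m=cv2.morphologyEx(m.astype(np.uint8),cv2.MORPH_OPEN,np.ones((3,3)))
    q=np.concatenate([((ray(c[:,0],K,C,zpl)-s["tool_pos"])@M*1000)[:,1:] for c in cv2.findContours(m,0,cv2.CHAIN_APPROX_NONE)[0]])
    k=(q[:,1]>zlo)&(q[:,1]<zhi)&(abs(q[:,0])<ymax); x0=np.array(x0,float)
    f=lambda p:np.hypot(q[:,0]-p[0],q[:,1]-p[1])-r
    for t in(6,3,2,2,2):
        kk=k&(abs(f(x0))<t); x0=least_squares(lambda p:f(p)[kk],x0).x
    print(name,x0.round(2),kk.sum(),f(x0)[kk].std().round(2))
edge("flange",ok&(Z>.112)&(Z<.142)&(v<225)&(v>150),.134,26,26,-40,-8,(0,0))
edge("blank",ok&(Z>.0585)&(Z<.068)&(v<110),.062,26,40,-160,-120,(0,-119))
edge("collar",ok&(Z>.0475)&(Z<.055)&(v>130)&(v<205),.050,31,34,-40,-5,(0,0))
# block near end edge at z=.044
T=(X-s["tool_pos"])@M*1000; b=ok&(Z>.04)&(Z<.047); 
for y0 in(-60,-50,50): 
    k=b&(abs(T[...,1]-y0)<4); print(y0,np.sort(T[...,2][k])[[0,-1]].round(1))
print("flange z",np.median(Z[185:195,225:235]), np.median(Z[185:195,240:262]))
E
```

```text
flange [-0.52  0.25] 72 0.4
blank [  -0.77 -113.91] 74 1.05
collar [ 0.25 -0.41] 62 0.69
-60 [-178.5   63.9]
-50 [-178.5   63.8]
50 [-178.7   63.7]
flange z 0.13615079209384262 0.13680836514688616
```

>>> step_arm(motion=[0,0.5,-0.5,0,0,0,5,10,0,0,0,0,0,5,15,0,0,0,0,0,5,15,0,0,0,0,0,5,10,0,0,0,0,0,5,4,0,0,0,0,0,5,2,0,0,0,0,0,5,2,0,0,0,0,0,5,0,0,0,0,0,0,5,0,0,0,0,0,0,5])

```text
t: 11.55
tool_pos: [0.517, 0.0369, 0.0828]
ee_rot: [1.398, 1.075, -1.398]
wrist_force: [0.2, -0.2, -1.7]
grip_width: 0.0159
```

>>> step_arm(motion=[1,0,0,0,0,0,5,1,0,0,0,0,0,5,1,0,0,0,0,0,5,1,0,0,0,0,0,5,1,0,0,0,0,0,5,1,0,0,0,0,0,5,0,0,0,0,0,0,5,0,0,0,0,0,0,5,0,0,0,0,0,0,5,0,0,0,0,0,0,5])

```text
t: 12.8
tool_pos: [0.5169, 0.0369, 0.0766]
ee_rot: [1.398, 1.075, -1.398]
wrist_force: [0.6, 0.5, -1.2]
grip_width: 0.0156
```

>>> step_arm(motion=[1.5,0,0,0,0,0,5,1.5,0,0,0,0,0,5,1.5,0,0,0,0,0,5,1.5,0,0,0,0,0,5,1.5,0,0,0,0,0,5,1.5,0,0,0,0,0,5,1,0,0,0,0,0,5,1,0,0,0,0,0,5,0,0,0,0,0,0,5,0,0,0,0,0,0,5])

```text
t: 14.05
tool_pos: [0.517, 0.0368, 0.0657]
ee_rot: [1.398, 1.075, -1.398]
wrist_force: [-1.8, 0.7, 6.1]
grip_width: 0.0157
```

>>> step_arm(motion=[0.5,0,0,0,0,0,5,0.5,0,0,0,0,0,5,0,0,0,0,0,0,5,0,0,0,0,0,0,5,0,0,0,0.1,0,0,5,0,0,0,0.1,0,0,5,0,0,0,0.1,0,0,5,0,0,0,0.1,0,0,5,0,0,0,0.1,0,0,5,0,0,0,0,0,0,5])

```text
t: 15.3
tool_pos: [0.5175, 0.0369, 0.065]
ee_rot: [1.746, 0.746, -1.743]
wrist_force: [0.7, 0.9, 6.3]
grip_width: 0.0154
```

```bash
python3 - <<'E'
from h import *
delta([.517,.0369,.0645]); s=manip.get_state(); print(s["wrist_force"],s["ft_torque"],s["grip_width"])
E
```

```text
shift mm [ 0.5 -0.4  0.4] tool y heading deg -43.63 x axis [ 1.7e-03  1.0e-04 -1.0e+00] pos [0.5175 0.0369 0.065 ] q [0.   0.36 1.73 0.   1.05 0.76]
[0.69919766 0.90929863 6.32992211] [ 0.06497336 -0.05471647  0.0142134 ] 0.015387610730241866
```

>>> step_arm(motion=[0,0,0,0.12,0,0,5,0,0,0,0.12,0,0,5,0,0,0,0.12,0,0,5,0,0,0,0.12,0,0,5,0,0,0,0.12,0,0,5,0,0,0,0.12,0,0,5,0,0,0,0.12,0,0,5,0,0,0,0.12,0,0,5,0,0,0,0.08,0,0,5,0,0,0,0,0,0,5])

```text
t: 16.55
tool_pos: [0.5175, 0.0368, 0.065]
ee_rot: [-2.101, 0.243, 2.098]
wrist_force: [1.1, 0.3, 7.4]
grip_width: 0.0153
```

```bash
python3 - <<'E'
from h import *
delta([.517,.0369,.0645]); s=manip.get_state(); print(s["wrist_force"],s["ft_torque"],s["grip_width"])
im,D,K,C=grab("wrist"); save("w3",im); np.savez("w3.npz",im=im,D=D,K=K,C=C)
E
```

```text
shift mm [ 0.5 -0.   0.5] tool y heading deg -103.2 x axis [ 1.7e-03 -2.0e-04 -1.0e+00] pos [0.5175 0.0368 0.065 ] q [ 0.    0.36  1.73 -0.    1.05  1.8 ]
[1.14576691 0.30282542 7.37228818] [-0.12527237 -0.03250987  0.00686124] 0.01534797631051066
```

View pics/w3.png

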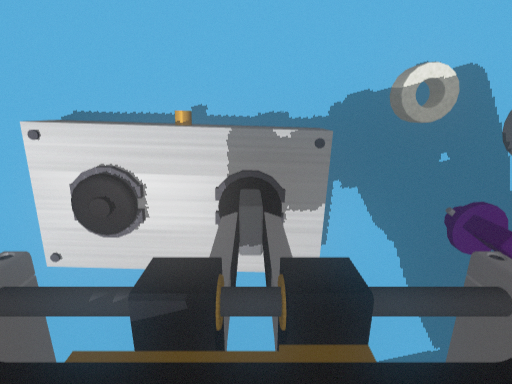

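The wrist view shows the head seated in the open collar at (250,190), with the tab turned to run along the block's x. I'll twist the last bit to the stop and press until it is flush.

>>> step_arm(motion=[0,0,0,0.02,0,0,5,0,0,0,0.02,0,0,5,0.5,0,0,0,0,0,5,0.5,0,0,0,0,0,5,0.3,0,0,0,0,0,5,0,0,0,0,0,0,5,0,0,0,0,0,0,5,0,0,0,0,0,0,5,0,0,0,0,0,0,5,0,0,0,0,0,0,5])

```text
t: 17.85
tool_pos: [0.5178, 0.0368, 0.0643]
ee_rot: [-2.08, 0.281, 2.075]
wrist_force: [-1.5, 0.6, 12.5]
grip_width: 0.0152
```

```bash
python3 - <<'E'
from h import *
delta([.517,.0369,.0645]); s=manip.get_state(); print(s["wrist_force"],s["ft_torque"],s["grip_width"])
im,D,K,C=grab("wrist")
X=cloud(D,K,C); Z=X[...,2]; v,u=np.indices(D.shape)
r=np.hypot(X[...,0]-.5165,X[...,1]-.0365); g=im.max(2)
for a,b in((.018,.024),(.0275,.030)):
    k=(D>0)&(r>a)&(r<b)&(Z<.07)&(Z>.03); print(a,k.sum(),np.percentile(Z[k],[10,50,90]).round(4))
E
```

```text
shift mm [-0.2  0.1  0.8] tool y heading deg -105.42 x axis [ 2.5e-03 -1.0e-04 -1.0e+00] pos [0.5178 0.0368 0.0643] q [ 0.    0.36  1.73 -0.    1.04  1.84]
[-1.54111979  0.63334008 12.52268883] [-0.17015209  0.41273248  0.03836727] 0.015236408748610241
0.018 698 [0.0588 0.0597 0.061 ]
0.0275 381 [0.0457 0.0511 0.0521]
```

The force rises sharply at 0.0643 m, where flush was predicted at 0.0645 m. The flange top sits 8 mm above the collar and the heading is at the stop, so I'm handing in.

```bash
python3 -c "
from h import *
job.hand_in(); s=manip.get_state(); print(s['t'],s['tool_pos'],s['wrist_force'],s['grip_width'])"
```

```text
the job is handed in; nothing more can be done
the job is handed in; nothing more can be done
```

I took the grey head from its cup and fitted it into the open mount, the one without the black cover. I lowered its pins through the slots, pressed it in against the spring, twisted it a quarter turn clockwise and handed in at about 18 s, still gripping and pressing.

**Last checks:**
- **Flush:** the TCP height was 64.3 mm, where I predicted 64.5 mm for flush. The push rose to 12.5 N, where the spring alone gives 9 N. The camera put the flange top about 8.6 mm above the collar; flush is 8 mm, so this is a difference of about 0.6 mm, within the camera's 2 mm calibration.
- **Twist:** the tool's heading was −105.4°, against −104.9° for the full quarter turn.
- **Upright:** the tool was tilted by about 0.0025 rad.
- **Position:** the tool was within about 2 mm of the estimated mount axis.
- **Grip:** the fingers were on the tab at a 15.2 mm opening, with the grip set to 40 N.

**Less certain:**
- The wrist-view estimates of the mount's position disagreed by 1–2 mm. The head still went in with no sideways force to speak of.
- I saw no clear rise in torque at the stop, so the full quarter turn rests on the measured angle.
- I made no separate measurement of the tape roll and dish at the end. Nothing touched them, and the pictures I took along the way showed no movement.

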